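# Close and lock the back of a bench clock

### The job

The clock lying face down on the watchmaker's bench has its hinged back cover standing open: swing the cover fully shut, then, with the flat-handled screwdriver from the wooden stand, turn both of the cover's captive screws clockwise fully home against their stops. Put the screwdriver back in its empty well in the stand, upright and resting on its collar. Turn the screws with the screwdriver only, keep the gripper's fingers off the screw heads, and leave the round-handled punch, magnifier stand, loupe and jar where they stand.

Things in the scene. Friction and masses are not known exactly. Their poses are not given: they have to be found in the camera images.
- case: Grey open clock case, fixed to the bench, 120 (x) x 150 (y) x 45 mm high, walls 6 mm, brass movement inside. Origin at the centre of its underside; z up; its front, where the screws come to lie, faces its own -x, the cover's hinge runs along its far (+x) top edge. Turned by up to 0.35 rad about the vertical from the world axes.
- cover (a joint): Hinge of the back cover, rad: 0 = shut flat on the case, about 1.7 to 2.1 at the start (standing open, leaning away to the case's +x). The cover is an aluminium plate 120 x 150 x 6 mm; its hinge is stiff, so it stays where it is left; 2 to 5 N at its free edge moves it.
- cover_hinge (a point): Point on the hinge axis, middle of the case's far top edge, 45 mm above the bench. Its y axis runs along the hinge; its -x axis points along the cover to the free edge, its z axis out of the cover's outer face (up when shut).
- cover_edge (a point): Middle of the cover's free edge on its outer face, 120 mm from the hinge; axes as cover_hinge. When shut it lies at the front of the case, 51 mm above the bench.
- left_screw (a joint): Angle of the left screw (on the +y side of the case), rad: grows clockwise as seen on its head; starts at 0.3 to 0.75; stop (fully home) at 1.571, where the slot lies along the case's y axis. Captive: it turns but does not rise. Some 0.04 N m turns it; it stays where it is left.
- right_screw (a joint): Angle of the right screw (on the -y side of the case), as for the left one.
- left_screw_slot (a point): Centre of the slot floor of the left screw. Head: steel disc 26 mm across, 8 mm proud of the cover's outer face; one straight slot 6 mm wide, 6 mm deep, open at both ends. x along the slot, z out of the head. With the cover shut: 53 mm above the bench, 40 mm in front (-x) of the case's centre and 50 mm to its +y side.
- right_screw_slot (a point): The same for the right screw, 50 mm to the case's -y side.
- driver: Flat-bladed screwdriver, 90 g, upright in a well of the stand. Origin at the blade tip, z up. Blade 16 (its x) x 3 mm (its y), 2 mm thick at the very tip, 14 mm long; shank 12 mm round up to 44 mm; collar 32 mm round from 44 to 50 mm, resting on the stand's top; black flat handle 26 (x) x 14 mm (y) from 50 to 96 mm. Grasp across the 14 mm.
- stand: Wooden stand fixed to the bench, 60 (x) x 150 (y) x 52 mm high, origin at the centre of its underside, with two round wells 22 mm wide and 48 mm deep, at 42.5 mm either side (y) of its centre; one holds the screwdriver, the other the punch.
- well_a (a point): Centre of the mouth of the stand's +y well, 52 mm above the bench.
- well_b (a point): Centre of the mouth of the stand's -y well, 52 mm above the bench.
- punch: Bystander: round pin punch standing in the other well, same lengths and collar as the screwdriver but with a round handle 22 mm across. Origin at its tip.
- magnifier: Bystander: loose magnifier stand beside the case, round foot 56 mm across, thin post, 188 mm high, small lens at the top reaching 58 mm to its +x. Origin at the centre of its underside.
- loupe: Bystander: black loupe standing on its wide end, 42 mm across, 52 mm high, beside the case. Origin at the centre of its underside.
- jar: Bystander: closed glass jar, 52 mm across, 75 mm high, beyond the stand. Origin at the centre of its underside.
There are look-alikes about, which are no part of the job. Leave any blue or yellow look-alike of the driver alone. What is shaped like the case but purple is not meant.

How it is judged:
By the outcome, as a careful person would: the job done as asked, in the order asked, and still so for the second after the job is handed in, with the robot touching nothing.
It also fails if it takes over 72 s, if anything falls off the work surface, if the arm or the gripper's body presses on something with over 40 N, if the wrist force passes 120 N, or if a joint passes its speed limit or range.

### The arm

A 6-joint arm with a two-finger parallel gripper is mounted at the origin on the work surface. World frame = base frame: x ahead of the robot, y to its left, z up, the work surface at z = 0. Lengths are in m, angles in rad, forces in N, time in s.
With the tool pointing down it reaches from about 0.375 to 0.9 m from the base axis. Payload 3.1 kg.
Tool frame: the origin (TCP) lies on the centre line of the jaws, within the pads' length; the fingertips stand 19 mm ahead of it and the grasp point (between the pads) is the TCP; z points along the fingers, y is the line along which they close (so a half turn about z gives the same grasp; the last joint's range is limited). The gripper opens to 85 mm and grips with 20 to 120 N. Pads are 22 mm wide; open, the fingers measure 114 mm over their backs; the gripper's body (76 mm by 85 mm) begins 54 mm behind the grasp point. The pads swing forward as they close: fully open they stand 13 mm farther back than shut.
Start: joints at [-1.325, 0.527, 1.433, -0, 1.181, -0.178], TCP at [0.257, -0.57, 0.216] pointing down, gripper open.
Joint ranges: [-3.08, 3.08], [-0.75, 2.2], [0.22, 2.44], [-1.43, 4.57], [0, 2.65], [-2.85, 2.85]. Speed limits (rad/s): [2.79, 2.79, 3.14, 3.14, 3.14, 3.14].

### API

Orientations are given as a unit quaternion [x, y, z, w].
In Python, from station import manip, cams, sign_off gives the robot as it stands.
- The arm moves only by the tool carry_out, never from a script. Its argument "targets" is a list that holds one entry, the list of rows, each a list of 7 numbers: the shift along the tool's x, y, z in cm, then the turn, a rotation vector about the tool's x, y, z in degrees, then the finger opening in cm, from 0 to 8.54. A call has 1 to 12 rows; each row is the pose to reach, as a shift and turn from the pose commanded when the call began, along the tool's axes at that moment; what a row does not reach only later rows make up. A row lasts 1/12 s, in which the tool goes at most 41.7 mm and 7.16 degrees, less where a joint would pass 70% of its speed; a pose out of reach is approached as far as the arm can. A call with a gripper value outside its range is refused whole. The fingers move at their own pace and stop on an object; "force" is the grip in N (left out, the last holds). Time passes only in rows, so rows that repeat a pose let the fingers close. It gives the time, the measured TCP pose, the force, the opening and the grip force at its end, in the units of the state.
- manip.sense(): the state, without advancing time (a new reading comes with each control period).
- cams.snapshot(name): name is "scene" or "top"; returns the picture (384x512x3 uint8, red, green, blue); there is no depth.
- cams.camera_info(name): a dict with "K" (3x3 intrinsics, pixels), "k1" (the pictures are not rectified: a ray, as slopes to the right and down, at radius r is drawn at 1 + k1 r^2 times it, then the intrinsics apply), "T" (4x4, takes a point from camera to world coordinates). Camera axes: x right, y down, z forward; pixel columns grow to the right and rows downward; lengths in m; the calibration is good to about 2 mm. A picture is of the moment at which its call begins. camera_info takes no time and is no camera call.
- sign_off(): hands the job in; it is judged then, once.
The state is a dict: "t": time; "q": joint angles; "qd": joint speeds; "tau": joint torques, N m; "tcp_pos": TCP position; "tool_rot": TCP orientation; "force": force on the tool from outside, world axes, zero at the start; "ft_torque": the same for the moment, N m; "finger_gap": opening from 0.0 (shut) to 1.0 (fully open); "gripper_force": force on a finger pad.
Only numpy, scipy, OpenCV 4.12 (cv2) and the standard library are available. Lean on these libraries where they do the work, as an engineer would, in place of code of your own. Each camera call takes 0.05 s, during which the arm holds its last target. There are 200 camera calls.

## Working session

There is one attempt and no reset: what is moved stays moved. The work goes in short steps, Python scripts to look and compute and a tool call to move; the robot and the scene stay as the last step left them, time stands still between calls to the robot, and variables do not carry over. Pictures are saved under pics/ and viewed, at most 10 in all, crops included, and the job is handed in when it is done.

Besides the shell and the picture viewer there is one more tool, called after "Request:" as name([rows], argument=value, ...), one row to a line, values as JSON. carry_out: Moves the arm, as the interface text tells. Its arguments: {"type":"object","properties":{"targets":{"type":"array"},"force":{"type":"number"}},"required":["targets"]}

```bash
mkdir -p pics; ls; python3 - <<'E'
from station import manip,cams
import cv2,numpy as np
s=manip.sense();print({k:np.round(v,3) for k,v in s.items()})
for n in("scene","top"):
    i=cams.camera_info(n);print(n,np.round(i["K"],1).tolist(),i["k1"],np.round(i["T"],3).tolist())
    cv2.imwrite(f"pics/{n}0.png",cams.snapshot(n)[:,:,::-1])
a=cv2.imread("pics/scene0.png");b=cv2.imread("pics/top0.png")
E
```

```text
pics
{'t': np.float64(0.0), 'q': array([-1.326,  0.528,  1.434,  0.   ,  1.181, -0.178]), 'qd': array([-0.001, -0.   , -0.002, -0.   ,  0.002, -0.001]), 'tau': array([-0.0000e+00, -4.4236e+01, -1.7802e+01, -0.0000e+00,  9.0000e-03,
       -0.0000e+00]), 'tcp_pos': array([ 0.257, -0.569,  0.215]), 'tool_rot': array([ 0.978,  0.21 , -0.   , -0.001]), 'force': array([ 1.023, -0.996,  0.438]), 'ft_torque': array([-0.014,  0.014, -0.081]), 'gripper_force': np.float64(0.0), 'finger_gap': np.float64(1.003)}
scene [[367.5, 0.0, 262.8], [0.0, 367.5, 187.4], [0.0, 0.0, 1.0]] -0.09344865657388102 [[0.287, 0.575, -0.766, 1.08], [0.958, -0.167, 0.233, -0.222], [0.006, -0.801, -0.599, 0.625], [0.0, 0.0, 0.0, 1.0]]
top [[412.1, 0.0, 255.5], [0.0, 412.1, 196.7], [0.0, 0.0, 1.0]] -0.14746294767426615 [[-0.026, -0.996, 0.081, 0.333], [-0.999, 0.027, 0.02, -0.014], [-0.022, -0.081, -0.996, 0.977], [0.0, 0.0, 0.0, 1.0]]
```

View pics/scene0.png

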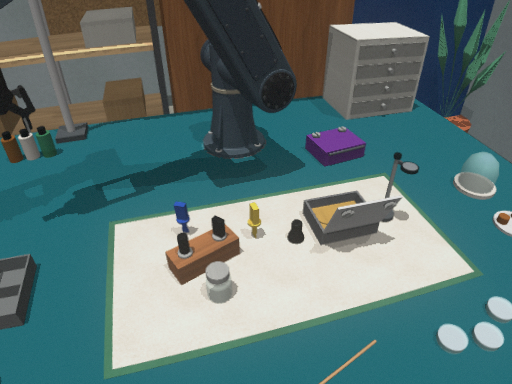

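View pics/top0.png

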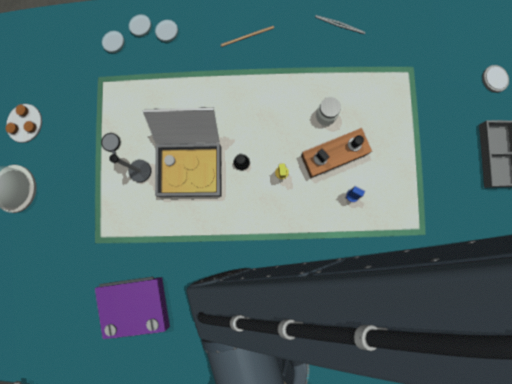

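Scene: grey case (340,215) with open cover (355,212), purple look-alike (335,145), brown stand (203,250) with two black tools at (184,245) and (218,228), and blue (182,215) and yellow (255,218) look-alikes. Top: grey case (189,170), stand (337,153) with tools at (320,156) and (356,143), jar (329,110), loupe (242,161), magnifier (140,170). The candidates for the driver are the two black tools in the stand, so I'm enlarging them to tell the flat handle from the round one.

```bash
python3 - <<'E'
import cv2,numpy as np
a=cv2.imread("pics/scene0.png");b=cv2.imread("pics/top0.png")
A=cv2.resize(a[200:300,150:250],(0,0),fx=4,fy=4,interpolation=cv2.INTER_CUBIC)
B=cv2.resize(b[100:200,290:390],(0,0),fx=4,fy=4,interpolation=cv2.INTER_CUBIC)
C=np.hstack([A,B])
cv2.imwrite("pics/crop1.png",C)
C=np.hstack([cv2.resize(a[170:250,290:410],(0,0),fx=3.3,fy=3.3,interpolation=3)[:264],cv2.resize(b[100:205,145:230],(360,445),interpolation=3)[:264*0+445][:264]]) if 0 else None
D=cv2.resize(b[95:205,100:230],(0,0),fx=5,fy=5,interpolation=cv2.INTER_CUBIC)
cv2.imwrite("pics/crop2.png",D)
E
```

```text
(no output)
```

View pics/crop1.png

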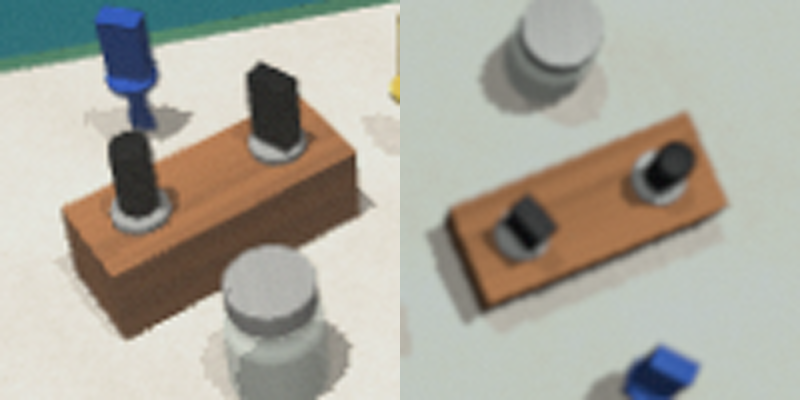

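View pics/crop2.png

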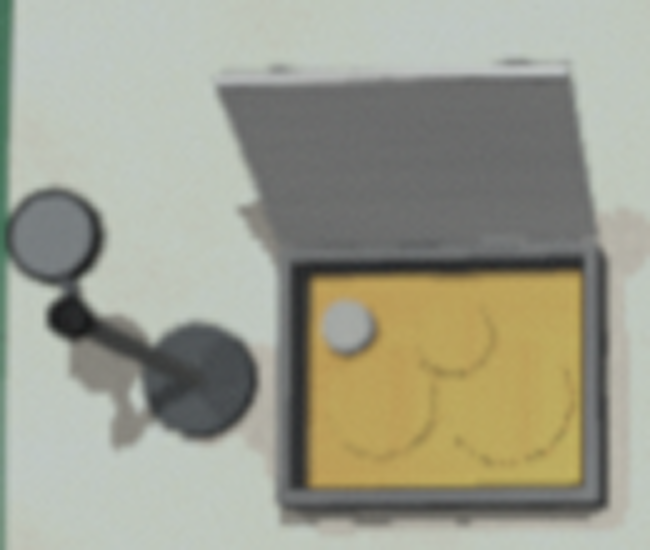

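The flat handle is the tool in the +y well, at scene (218,228) and top (321,157). The round punch is at scene (184,245) and top (356,143). So the driver is the one in well_a. The blue and yellow look-alikes stand outside the stand. Crop2 gives the case rim corners in the top view at about (156,146), (221,145), (221,194) and (156,194). I still need the case corners in the scene view.

```bash
cat > h.py <<'E'
import numpy as np,cv2
from station import manip,cams
from scipy.optimize import least_squares,minimize
from scipy.spatial.transform import Rotation as R
I={n:cams.camera_info(n) for n in("scene","top")}
def proj(n,P):
    i=I[n];T=np.array(i["T"]);p=(np.atleast_2d(P)-T[:3,3])@T[:3,:3]
    s=p[:,:2]/p[:,2:];s=s*(1+i["k1"]*(s**2).sum(1,keepdims=True));K=np.array(i["K"])
    return s*[K[0,0],K[1,1]]+[K[0,2],K[1,2]]
def tri(uvs):  # dict name->uv
    f=lambda P:np.concatenate([(proj(n,P)[0]-uv) for n,uv in uvs.items()])
    r=least_squares(f,[.5,0,.05]);return r.x,np.abs(r.fun).max()
def rz(a):return np.array([[np.cos(a),-np.sin(a),0],[np.sin(a),np.cos(a),0],[0,0,1]])
def box(x,y,z0,z1):return np.array([[sx*x/2,sy*y/2,z] for z in(z0,z1) for sx in(-1,1) for sy in(-1,1)])
def hullmask(n,P,S=4):
    h=cv2.convexHull(((proj(n,P)+.5)*S).astype(np.float32)).astype(np.int32)
    m=np.zeros((384*S,512*S),np.uint8);cv2.fillConvexPoly(m,h,1)
    return cv2.resize(m.astype(np.float32),(512,384),interpolation=cv2.INTER_AREA)
E
python3 - <<'E'
from h import *
a=cv2.imread("pics/scene0.png");b=cv2.imread("pics/top0.png")
cv2.imwrite("pics/crop3.png",cv2.resize(a[170:250,290:420],(0,0),fx=6,fy=6,interpolation=cv2.INTER_CUBIC))
im={"scene":a,"top":b}
# driver handle: black blob near seeds
seeds={"scene":(218,227),"top":(321,155)}
tg={}
for n in im:
    u,v=seeds[n];g=im[n].max(2).astype(np.float32)
    w=np.zeros_like(g);w[v-16:v+17,u-14:u+15]=1
    m=np.clip((95-g)/50,0,1)*w
    k,l=cv2.connectedComponents((m>.2).astype(np.uint8));
    m=m*(l==l[v,u]);tg[n]=m;print(n,m.sum(),np.argwhere(m>.5).min(0),np.argwhere(m>.5).max(0))
def cost(p):
    P=box(.026,.014,0.054,.100)@rz(p[2]).T+[p[0],p[1],p[3]]
    return sum(((hullmask(n,P)-tg[n])**2).sum()/tg[n].sum() for n in tg)
x0=tri({n:np.array(seeds[n]) for n in seeds});print("tri",x0)
best=None
for yaw in np.arange(0,3.1,.4):
    r=minimize(cost,[x0[0][0],x0[0][1],yaw,0],method="Nelder-Mead",options=dict(initial_simplex=np.array([[x0[0][0],x0[0][1],yaw,0]]+[list(np.array([x0[0][0],x0[0][1],yaw,0])+d) for d in np.diag([.006,.006,.3,.005])]),xatol=1e-4,fatol=1e-4,maxiter=400))
    if best is None or r.fun<best.fun:best=r
    print(yaw,r.x.round(4),round(r.fun,3))
E
```

```text
scene 204.98 [216 212] [237 224]
top 84.02 [150 316] [162 327]
tri (array([ 0.49392913, -0.14326759,  0.08097832]), np.float64(0.3112715441032492))
0.0 [ 0.4917 -0.1438  0.4865  0.0019] 0.548
0.4 [ 0.4915 -0.144   0.4686  0.003 ] 0.563
0.8 [ 0.4913 -0.1429  0.8051  0.0029] 0.575
1.2000000000000002 [ 0.4918 -0.1427  0.6745  0.0036] 0.573
1.6 [ 0.4915 -0.1429  1.4353  0.0032] 0.703
2.0 [ 0.4928 -0.1432  0.7705  0.0025] 0.574
2.4000000000000004 [ 4.9110e-01 -1.4290e-01  2.6782e+00  2.1000e-03] 0.89
2.8000000000000003 [ 4.9160e-01 -1.4310e-01  3.5487e+00  2.1000e-03] 0.54
```

View pics/crop3.png

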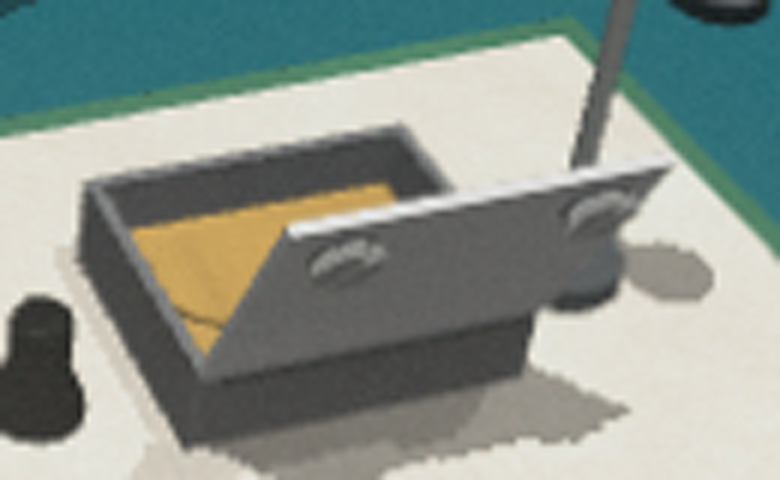

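```bash
python3 - <<'E'
from h import *
a=cv2.imread("pics/scene0.png");b=cv2.imread("pics/top0.png");im={"scene":a,"top":b}
S=lambda u,v:((u+.5)/6-.5+290,(v+.5)/6-.5+170)
T=lambda u,v:((u+.5)/5-.5+100,(v+.5)/5-.5+95)
X,Y=.06,.075
# (cam,uv,kind,args)
obs=[("scene",S(88,183),(-X,-Y,.045)),("scene",S(402,125),(-X,Y,.045)),("scene",S(185,448),(X,-Y,0)),("scene",S(525,375),(X,Y,0)),("scene",S(82,262),(-X,-Y,0)),
("top",T(280,497),(-X,Y,.045)),("top",T(603,497),(-X,-Y,.045)),("top",T(598,250),(X,-Y,.045)),
("scene",S(290,238),("c",-Y,.006)),("scene",S(670,166),("c",Y,.006)),("top",T(220,85),("c",Y,0)),("top",T(571,75),("c",-Y,0))]
def pt(p,o):
    if o[0]=="c":
        th=p[3];o=np.array([X-.12*np.cos(th)+o[2]*np.sin(th),o[1],.045+.12*np.sin(th)+o[2]*np.cos(th)])
    return rz(p[2])@np.array(o)+[p[0],p[1],p[4]]
f=lambda p:np.concatenate([proj(n,pt(p,o))[0]-uv for n,uv,o in obs])
r=least_squares(f,[.45,.15,0,1.8,0],loss="soft_l1")
print("case x y yaw th dz",r.x.round(4));print(f(r.x).reshape(-1,2).round(1).tolist())
# stand: brown hull incl. everything above? use brown+inside blobs
tg={};
for n,(u,v) in {"scene":(203,250),"top":(337,153)}.items():
    h=cv2.cvtColor(im[n],cv2.COLOR_BGR2HSV).astype(int)
    m=((h[...,0]<16)&(h[...,1]>90)).astype(np.uint8);w=np.zeros_like(m);w[v-35:v+36,u-45:u+46]=1;m*=w
    k,l,s,_=cv2.connectedComponentsWithStats(m);j=1+s[1:,4].argmax();c=cv2.convexHull(np.argwhere(l==j)[:,::-1].astype(np.int32))
    q=np.zeros_like(m);cv2.fillConvexPoly(q,c,1);tg[n]=q.astype(np.float32)
def cost(p):
    P=box(.06,.15,0,.052)@rz(p[2]).T+[p[0],p[1],p[3]]
    return sum(((hullmask(n,P)-tg[n])**2).sum()/tg[n].sum() for n in tg)
for yaw in(.3,.5,.1):
    x0=np.array([.5,-.18,yaw,0])
    r=minimize(cost,x0,method="Nelder-Mead",options=dict(initial_simplex=np.vstack([x0,x0+np.diag([.01,.01,.2,.005])]),xatol=1e-4,fatol=1e-4));print("stand",r.x.round(4),round(r.fun,3))
p=r.x
for s in(1,-1):print("well",(rz(p[2])@[0,s*.0425,.052]+[p[0],p[1],0]).round(4))
# driver handle by Otsu-free threshold midpoint
for thr in (60,75,90):
    tg={}
    for n,(u,v) in {"scene":(218,227),"top":(321,155)}.items():
        g=im[n].max(2);m=(g<thr).astype(np.uint8);w=np.zeros_like(m);w[v-18:v+18,u-14:u+15]=1;m*=w
        k,l=cv2.connectedComponents(m);tg[n]=(l==l[v,u]).astype(np.float32)
    def cost(p):
        P=box(.026,.014,0.058,.104)@rz(p[2]).T+[p[0],p[1],p[3]]
        return sum(((hullmask(n,P)-tg[n])**2).sum()/tg[n].sum() for n in tg)
    best=None
    for yaw in np.arange(0,3.1,.3):
        x0=np.array([.492,-.143,yaw,0]);r=minimize(cost,x0,method="Nelder-Mead",options=dict(initial_simplex=np.vstack([x0,x0+np.diag([.004,.004,.25,.004])]),xatol=1e-4,fatol=1e-4))
        if best is None or r.fun<best.fun:best=r
    print("driver",thr,[int(t.sum()) for t in tg.values()],best.x.round(4),round(best.fun,3))
E
```

```text
case x y yaw th dz [ 4.7770e-01  1.6140e-01 -2.0600e-02  1.9633e+00 -1.0000e-04]
[[-1.0, -0.3], [0.1, 0.0], [-0.7, 1.1], [-1.1, 1.4], [-1.2, 0.0], [-1.2, 0.9], [-1.1, 0.5], [0.1, -1.9], [-0.6, -0.1], [0.8, -0.3], [-1.4, -0.4], [-0.2, -0.1]]
stand [ 5.072e-01 -1.834e-01  3.825e-01  2.000e-04] 0.076
stand [ 0.5074 -0.1838  0.3768  0.001 ] 0.075
stand [ 5.074e-01 -1.846e-01  3.746e-01 -5.000e-04] 0.084
well [ 0.4918 -0.1451  0.052 ]
well [ 0.5229 -0.2242  0.052 ]
driver 60 [204, 68] [ 0.4911 -0.1432  0.414  -0.0015] 1.09
driver 75 [213, 97] [ 4.9260e-01 -1.4340e-01  3.6856e+00 -6.0000e-04] 0.488
driver 90 [226, 117] [ 4.921e-01 -1.433e-01  6.939e-01  4.000e-04] 0.24
```

Fit results:
- **Case:** (0.478, 0.161), yaw -0.02, cover at about 1.96 rad.
- **Stand:** (0.507, -0.184), yaw 0.38.
- **Driver:** (0.492, -0.144).

The heights agree with the text, so I'm moving to behind the cover.

Request:
carry_out([
  [[3,-2.5,-0.3,0,0,-3,4],[6,-5,-0.6,0,0,-6,2],[9,-7.5,-1,0,0,-10,0],[12,-10,-1.3,0,0,-13,0],[15,-12.5,-1.6,0,0,-16,0],[18,-15,-2,0,0,-20,0],[21.5,-17.5,-2.3,0,0,-23,0],[24.7,-20,-2.6,0,0,-26,0],[28,-22.5,-3,0,0,-30,0],[31,-25,-3.5,0,0,-33,0],[34.5,-27.5,-4,0,0,-36,0],[37.5,-30,-4,0,0,-40,0]],
])

```text
t: 1.1
tcp_pos: [0.4767, -0.1404, 0.2566]
tool_rot: [0.846, 0.533, 0.0, 0.001]
force: [1.2, -0.7, 0.2]
finger_gap: -0.001
gripper_force: 0.0
```

```bash
cat >> h.py <<'E'
def to(x,y,z,psi):
    s=manip.sense();M=R.from_quat(s["tool_rot"]).as_matrix()
    G=np.array([[np.cos(psi),np.sin(psi),0],[np.sin(psi),-np.cos(psi),0],[0,0,-1]])
    print("t",round(float(s["t"]),2),"tcp",np.round(s["tcp_pos"],4),"psi",round(np.arctan2(M[1,0],M[0,0]),4),"F",np.round(s["force"],1),"gap",round(float(s["finger_gap"])*8.54,2))
    print("cm",(M.T@(np.array([x,y,z])-s["tcp_pos"])*100).round(2),"deg",np.rad2deg(R.from_matrix(M.T@G).as_rotvec()).round(2))
E
python3 -c "
from h import *
to(.645,.158,.25,1.55)"
```

```text
t 1.1 tcp [ 0.4767 -0.1404  0.2566] psi 1.1246 F [ 1.2 -0.7  0.2] gap -0.01
cm [34.18  2.3   0.66] deg [  0.11   0.03 -24.37]
```

Request:
carry_out([
  [[3.4,0.2,0,0,0,-3,0],[6.8,0.5,0,0,0,-6,0],[10.2,0.8,0,0,0,-9,0],[13.6,1,0,0,0,-12,0],[17,1.2,0,0,0,-15,0],[20.4,1.5,0,0,0,-18,0],[23.8,1.8,0,0,0,-21,0],[27.2,2,0,0,0,-24.4,0],[30.6,2.2,0.5,0,0,-24.4,0],[34.2,2.3,3,0,0,-24.4,0],[34.2,2.3,7,0,0,-24.4,0],[34.2,2.3,11,0,0,-24.4,0]],
])

```text
t: 2.1
tcp_pos: [0.6463, 0.1588, 0.1454]
tool_rot: [0.714, 0.7, 0.002, 0.001]
force: [0.2, 0.1, -0.6]
finger_gap: 0.002
gripper_force: 0.0
```

```bash
python3 - <<'E'
from h import *
c=np.array([.4777,.1614]);
to(.645,.158,.147,1.55)
# arc of cover outer face at r=100mm from hinge, case frame
for th in np.deg2rad([112,100,90,75,60,45,30,15,0]):
    for r in(.12,.1): print(round(np.rad2deg(th)),r,"case x %.3f z %.3f"%(.06-r*np.cos(th)+.006*np.sin(th),.045+r*np.sin(th)+.006*np.cos(th)),end=" | ")
    print()
E
```

```text
t 2.1 tcp [0.6463 0.1588 0.1454] psi 1.5513 F [ 0.2  0.1 -0.6] gap 0.02
cm [-0.09 -0.13 -0.16] deg [ 0.26 -0.04  0.07]
112 0.12 case x 0.111 z 0.154 | 112 0.1 case x 0.103 z 0.135 | 
100 0.12 case x 0.087 z 0.162 | 100 0.1 case x 0.083 z 0.142 | 
90 0.12 case x 0.066 z 0.165 | 90 0.1 case x 0.066 z 0.145 | 
75 0.12 case x 0.035 z 0.162 | 75 0.1 case x 0.040 z 0.143 | 
60 0.12 case x 0.005 z 0.152 | 60 0.1 case x 0.015 z 0.135 | 
45 0.12 case x -0.021 z 0.134 | 45 0.1 case x -0.006 z 0.120 | 
30 0.12 case x -0.041 z 0.110 | 30 0.1 case x -0.024 z 0.100 | 
15 0.12 case x -0.054 z 0.082 | 15 0.1 case x -0.035 z 0.077 | 
0 0.12 case x -0.060 z 0.051 | 0 0.1 case x -0.040 z 0.051 |
```

Request:
carry_out([
  [[0,-3,0,0,0,0,0],[0,-5,0,0,0,0,0],[0,-7,0,0,0,0,0],[0,-9,0,0,0,0,0],[0,-11,0,0,0,0,0],[0,-13.2,0,0,0,0,0],[0,-14.7,0.5,0,0,0,0],[0,-16,1.4,0,0,0,0],[0,-17.2,2.8,0,0,0,0],[0,-18,4.2,0,0,0,0],[0,-18.5,5.4,0,0,0,0],[0,-18.7,6.3,0,0,0,0]],
])

```text
t: 3.1
tcp_pos: [0.4558, 0.1604, 0.0821]
tool_rot: [0.715, 0.699, -0.001, -0.001]
force: [-0.4, 0.7, 0.4]
finger_gap: 0.001
gripper_force: 0.3
```

Request:
carry_out([
  [[0,0,0.4,0,0,0,0],[0,0,0.8,0,0,0,0],[0,0,1.0,0,0,0,0],[0,0,1.2,0,0,0,0]],
])

```text
t: 3.43
tcp_pos: [0.4583, 0.1605, 0.0708]
tool_rot: [0.715, 0.699, 0.0, 0.0]
force: [-0.0, 0.7, -0.4]
finger_gap: -0.003
gripper_force: 0.1
```

```bash
python3 - <<'E'
from h import *
a=cams.snapshot("scene")[:,:,::-1];b=cams.snapshot("top")[:,:,::-1]
cv2.imwrite("pics/v5.png",np.hstack([cv2.resize(a[150:260,280:410],(0,0),fx=3,fy=3,interpolation=2),cv2.resize(b[90:200,130:260],(0,0),fx=3,fy=3,interpolation=2)]))
E
```

```text
(no output)
```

View pics/v5.png

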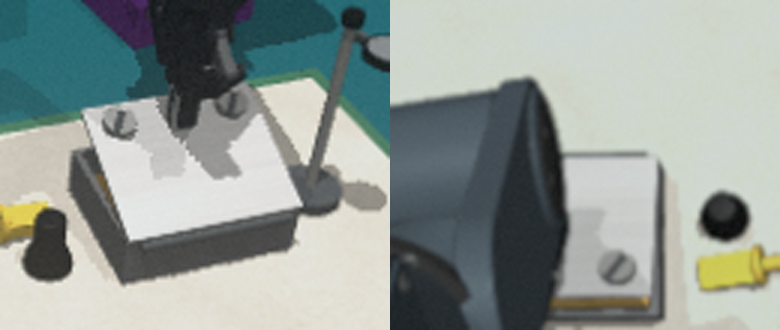

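The cover is nearly down but not shut: the top view shows brass along the front edge, v5 (600,300). A yellow driver now shows near the loupe, so I'm checking by numbers whether it moved.

```bash
python3 - <<'E'
from h import *
print({k:np.round(v,2) for k,v in manip.sense().items() if k in("tau","force","tcp_pos")})
for n in("scene","top"):
    o=cv2.imread(f"pics/{n}0.png");c=cams.snapshot(n)[:,:,::-1].copy();cv2.imwrite(f"pics/{n}1.png",c)
    for nm,im in(("old",o),("new",c)):
        h=cv2.cvtColor(im,cv2.COLOR_BGR2HSV).astype(int)
        for col,lo,hi in(("y",24,34),("b",108,125)):
            m=((h[...,0]>=lo)&(h[...,0]<=hi)&(h[...,1]>150)&(h[...,2]>60)).astype(np.uint8)
            k,l,s,cc=cv2.connectedComponentsWithStats(m)
            print(n,nm,col,[(s[j].tolist()) for j in range(1,k) if s[j,4]>15])
E
```

```text
{'tau': array([-1.000e-02, -3.706e+01, -8.210e+00,  0.000e+00, -3.000e-02,
       -0.000e+00]), 'tcp_pos': array([0.46, 0.16, 0.07]), 'force': array([-0.21,  0.19, -0.35])}
scene old y [[250, 203, 8, 7, 36], [249, 220, 11, 6, 19]]
scene old b [[410, 0, 9, 5, 18], [414, 0, 36, 16, 163], [449, 0, 7, 6, 16], [468, 0, 26, 27, 212], [421, 7, 6, 7, 17], [422, 11, 19, 12, 67], [443, 11, 10, 14, 49], [429, 22, 11, 8, 25], [444, 24, 10, 9, 28], [460, 28, 12, 19, 46], [446, 34, 7, 6, 20], [448, 42, 6, 16, 36], [447, 57, 5, 8, 17], [428, 61, 8, 8, 21], [453, 60, 8, 13, 27], [430, 67, 12, 13, 34], [422, 76, 10, 7, 22], [433, 77, 9, 13, 30], [444, 76, 6, 8, 20], [444, 84, 5, 9, 17], [425, 88, 6, 10, 16], [432, 101, 9, 8, 20], [174, 202, 12, 10, 70], [177, 218, 12, 5, 36]]
scene new y [[263, 218, 33, 10, 119]]
scene new b [[378, 1, 20, 21, 78], [388, 0, 62, 33, 479], [443, 0, 14, 39, 119], [468, 0, 24, 13, 121], [389, 9, 7, 7, 21], [397, 9, 9, 10, 30], [443, 8, 7, 7, 20], [484, 9, 7, 12, 22], [467, 16, 11, 7, 27], [416, 18, 6, 8, 16], [430, 44, 8, 17, 45], [448, 46, 6, 9, 20], [456, 51, 6, 8, 16], [419, 62, 22, 32, 137], [444, 69, 7, 22, 58], [450, 82, 7, 13, 20], [438, 90, 5, 14, 24], [424, 95, 7, 8, 17], [178, 229, 6, 5, 23], [170, 237, 8, 6, 18], [167, 244, 10, 6, 31], [162, 255, 5, 6, 17]]
top old y [[276, 168, 9, 10, 31]]
top old b [[347, 188, 17, 13, 137]]
top new y [[248, 173, 19, 11, 72]]
top new b [[352, 157, 21, 36, 260]]
```

Request:
carry_out([
  [[0,0,0.3,0,0,0,0],[0,0,0.6,0,0,0,0],[0,0,0.6,0,0,0,0]],
])

```text
t: 3.88
tcp_pos: [0.4574, 0.1604, 0.0644]
tool_rot: [0.715, 0.699, -0.0, -0.0]
force: [-0.7, 0.7, 0.3]
finger_gap: -0.0
gripper_force: 0.0
```

Request:
carry_out([
  [[0,0,0.2,0,0,0,0],[0,0,0.4,0,0,0,0]],
])

```text
t: 4.05
tcp_pos: [0.4577, 0.1605, 0.0607]
tool_rot: [0.715, 0.699, 0.0, 0.0]
force: [0.0, 0.7, 1.4]
finger_gap: -0.0
gripper_force: 0.1
```

```bash
python3 - <<'E'
from h import *
s=manip.sense();print(s["tcp_pos"].round(4),s["force"].round(2),s["ft_torque"].round(2))
a=cams.snapshot("scene")[:,:,::-1];b=cams.snapshot("top")[:,:,::-1]
cv2.imwrite("pics/v6.png",np.hstack([cv2.resize(a[160:260,300:400],(400,400),interpolation=2),cv2.resize(b[120:220,190:290],(400,400),interpolation=2)]))
cv2.imwrite("pics/scene2.png",a)
E
```

```text
[0.4577 0.1605 0.0607] [0.03 0.72 1.39] [0.02 0.06 0.  ]
```

View pics/v6.png

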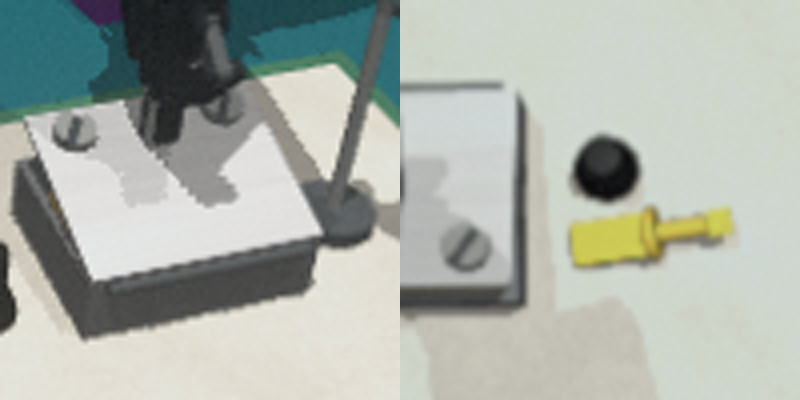

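The cover is still a few degrees open (gap on its -y side) and contact is just starting at 1.4 N. I'll keep pressing gently.

Request:
carry_out([
  [[0,0,0.3,0,0,0,0],[0,0,0.6,0,0,0,0],[0,0,0.6,0,0,0,0]],
])

```text
t: 4.4
tcp_pos: [0.4573, 0.1604, 0.0543]
tool_rot: [0.715, 0.699, -0.0, -0.0]
force: [0.8, -0.4, -0.8]
finger_gap: -0.0
gripper_force: 0.0
```

```bash
python3 - <<'E'
from h import *
s=manip.sense();print(s["force"].round(1))
p=s["tcp_pos"]
for z in(p[2],p[2]-.019): print(proj("scene",[p[0],p[1],z]))
a=cams.snapshot("scene")[:,:,::-1];b=cams.snapshot("top")[:,:,::-1];cv2.imwrite("pics/scene3.png",a)
c=rz(-.0206)
for th in(0,.1,.2):
  print(th,[proj("scene",c@np.array([.06-.12*np.cos(th)+.006*np.sin(th),y,.045+.12*np.sin(th)+.006*np.cos(th)])+[.4777,.1614,0])[0].round(1).tolist() for y in(-.075,.075)])
cv2.imwrite("pics/v7.png",np.hstack([cv2.resize(cv2.imread("pics/scene2.png")[160:260,300:400],(400,400),interpolation=2),cv2.resize(a[160:260,300:400],(400,400),interpolation=2)]))
E
```

```text
[ 0.8 -0.4 -0.8]
[[336.94993611 201.63446233]]
[[335.98499751 207.51607881]]
0 [[303.5, 197.9], [357.0, 188.6]]
0.1 [[304.0, 194.4], [358.0, 185.2]]
0.2 [[304.7, 191.2], [359.1, 182.0]]
```

View pics/v7.png

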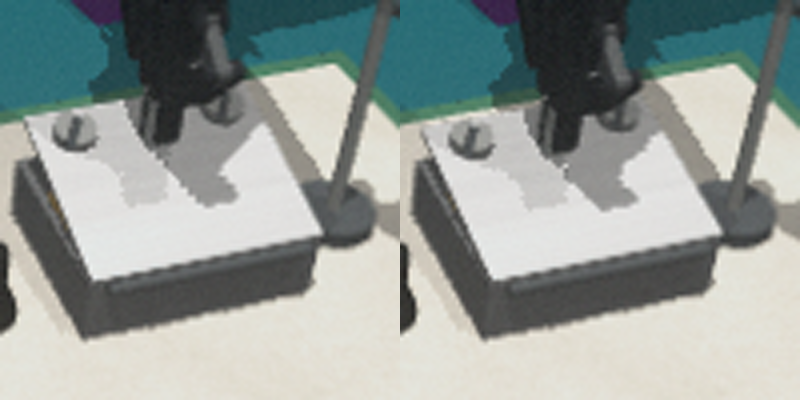

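The cover is going down with the fingers (corner now at scene (305,190), about 0.2 rad open). Visually the fingertips sit higher than I assumed. I'll keep going in small steps and watch the force.

Request:
carry_out([
  [[0,0,0.4,0,0,0,0],[0,0,0.8,0,0,0,0]],
])

```text
t: 4.67
tcp_pos: [0.4579, 0.1605, 0.0467]
tool_rot: [0.715, 0.699, 0.0, 0.0]
force: [-0.4, -1.1, 1.0]
finger_gap: -0.002
gripper_force: 0.2
```

```bash
python3 - <<'E'
from h import *
s=manip.sense();print(s["q"].round(4),s["tcp_pos"].round(4),s["force"].round(1),s["ft_torque"].round(2),s["tau"].round(2))
E
```

```text
[0.1062 0.6345 1.9159 0.     0.5905 0.1293] [0.4579 0.1605 0.0467] [-0.4 -1.1  1. ] [ 0.    0.06 -0.02] [ 1.000e-02 -3.847e+01 -7.000e+00 -1.000e-02  4.000e-02 -0.000e+00]
```

```bash
cat >> h.py <<'E'
C0=np.array([.4777,.1614,0]);CY=-.0206
def cpt(r,y,h,th):
    return rz(CY)@np.array([.06-r*np.cos(th)+h*np.sin(th),y,.045+r*np.sin(th)+h*np.cos(th)])+C0
def screwpix(a,v=False):
    g=cv2.GaussianBlur(a.max(2),(0,0),.5).astype(float)
    w=np.zeros(g.shape,bool);w[182:206,310:328]=1
    m=((g<175)&w).astype(np.uint8);k,l,s,c=cv2.connectedComponentsWithStats(m)
    return [(s[j].tolist(),c[j].round(1).tolist()) for j in range(1,k) if s[j,4]>20]
E
python3 - <<'E'
from h import *
a=cams.snapshot("scene")[:,:,::-1].copy();cv2.imwrite("pics/scene4.png",a)
for n in(1,2,3,4):print(n,screwpix(cv2.imread(f"pics/scene{n}.png")))
for th in(0,.1,.2,.3,.4):print(th,proj("scene",cpt(.1,-.05,.011,th)).round(1))
E
```

```text
1 [([310, 182, 18, 15, 156], [318.4, 188.2]), ([310, 196, 4, 10, 24], [311.0, 201.8])]
2 [([310, 182, 18, 16, 190], [317.9, 188.4])]
3 [([310, 182, 18, 8, 109], [318.1, 184.6]), ([312, 190, 12, 10, 95], [317.3, 194.8])]
4 [([310, 182, 18, 8, 115], [318.6, 184.8]), ([311, 192, 12, 10, 87], [316.8, 196.4])]
0 [[315.9 199.5]]
0.1 [[316.5 196.8]]
0.2 [[317.3 194.3]]
0.3 [[318.2 192.1]]
0.4 [[319.2 190.2]]
```

Request:
carry_out([
  [[0,0,0.3,0,0,0,0],[0,0,0.6,0,0,0,0],[0,0,0.8,0,0,0,0]],
])

```text
t: 4.97
tcp_pos: [0.4575, 0.1604, 0.0384]
tool_rot: [0.715, 0.699, -0.0, -0.0]
force: [-0.5, -0.4, -0.1]
finger_gap: 0.003
gripper_force: 0.0
```

```bash
python3 - <<'E'
from h import *
s=manip.sense();print(s["tcp_pos"].round(4),s["force"].round(1),s["ft_torque"].round(2))
print(screwpix(cams.snapshot("scene")[:,:,::-1].copy()))
E
```

```text
[0.4575 0.1604 0.0384] [-0.5 -0.4 -0.1] [ 0.    0.05 -0.02]
[([310, 182, 18, 11, 124], [319.1, 185.2]), ([311, 195, 12, 9, 86], [316.2, 199.1])]
```

Request:
carry_out([
  [[0,0,0.1,0,0,0,0],[0,0,0.2,0,0,0,0]],
])

```text
t: 5.18
tcp_pos: [0.4578, 0.1605, 0.0368]
tool_rot: [0.715, 0.699, 0.0, 0.0]
force: [0.1, -0.0, 0.7]
finger_gap: -0.005
gripper_force: 0.0
```

Request:
carry_out([
  [[0,0,0.1,0,0,0,0],[0,0,0.2,0,0,0,0]],
])

```text
t: 5.35
tcp_pos: [0.4578, 0.1605, 0.0354]
tool_rot: [0.715, 0.699, 0.0, 0.0]
force: [-2.7, -0.6, 17.3]
finger_gap: -0.005
gripper_force: 8.8
```

Contact is firm at 17 N and the screw-head pixel matches 0 rad, so the cover is shut. The true fingertip height differs from nominal, so I'll lift, go above the driver, and measure the fingertips there with both cameras.

Request:
carry_out([
  [[0,0,-3,0,0,0,0],[0,0,-7,0,0,0,0],[0,0,-11,0,0,0,2],[-2,0.3,-15,0,0,4,3],[-5,0.7,-18,0,0,9,4],[-9,1.2,-20,0,0,16,4.5],[-13,1.7,-20,0,0,23,4.5],[-17,2.2,-20,0,0,30,4.5],[-21,2.8,-20,0,0,37,4.5],[-25,3.3,-20,0,0,44,4.5],[-28.5,3.8,-20,0,0,50,4.5],[-30.4,4,-20,0,0,54,4.5]],
])

```text
t: 6.35
tcp_pos: [0.4914, -0.1489, 0.2351]
tool_rot: [0.956, 0.294, 0.001, 0.001]
force: [-0.4, 0.4, 0.5]
finger_gap: 0.525
gripper_force: 0.0
```

```bash
python3 - <<'E'
from h import *
to(.492,-.144,.20,.6);s=manip.sense();p=s["tcp_pos"]
for i in range(3):
    a=cams.snapshot("scene")[:,:,::-1].copy();b=cams.snapshot("top")[:,:,::-1].copy()
cv2.imwrite("pics/scene5.png",a);cv2.imwrite("pics/top5.png",b)
for n in I:print(n,"tcp",proj(n,p).round(1),"tip",proj(n,p-[0,0,.019]).round(1))
print("screw",screwpix(a), [proj("scene",cpt(.1,-.05,.011,t)).round(1).tolist() for t in(0,.03)])
u,v=proj("scene",p)[0].astype(int);
print(u,v)
A=cv2.resize(a[140:260,160:280],(480,480),interpolation=3);
B=cv2.resize(a[165:245,295:365],(280,320),interpolation=3);B2=cv2.resize(b[110:150,300:340]*1,(280,160),interpolation=3)
for z in(0,.02,.04,-.02):
    q=(proj("scene",p+[0,0,z])[0]-[160,140]+.5)*4;cv2.circle(A,tuple(int(t) for t in q),3,(0,0,255) if z==0 else (0,255,0),1)
cv2.imwrite("pics/v8.png",np.hstack([A,np.vstack([B,B2])]))
E
```

```text
t 6.35 tcp [ 0.4914 -0.1489  0.2351] psi 0.5975 F [-0.4  0.4  0.5] gap 4.48
cm [ 0.32 -0.38  3.51] deg [ 0.17 -0.01 -0.14]
scene tcp [[209.8 167.4]] tip [[210.6 175.6]]
top tcp [[335.8 141.2]] tip [[334.1 143.3]]
screw [([310, 182, 18, 7, 101], [317.6, 184.4]), ([311, 197, 11, 8, 62], [316.0, 200.8])] [[[315.9, 199.5]], [[316.0, 198.7]]]
209 167
```

View pics/v8.png

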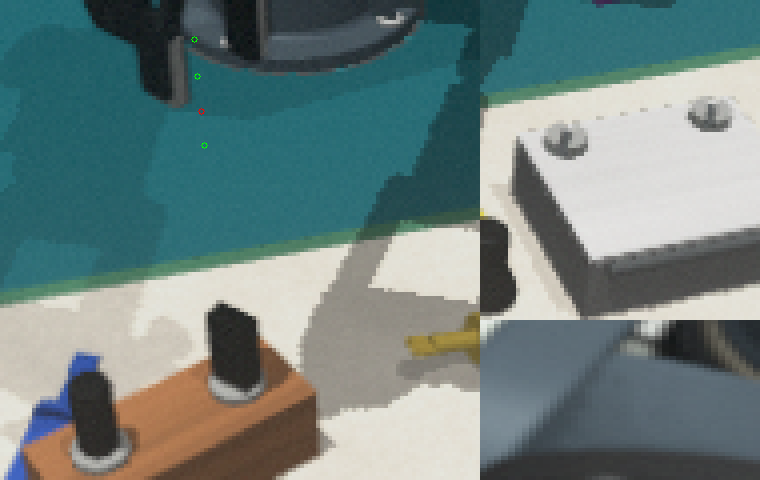

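v8 shows the cover flat on the case with its two slotted heads at (567,138) and (711,112), the handle free at (235,345), and the punch at (93,415). The fingertips appear at about (175,103) and (245,58). They stand about 15 mm behind the reported TCP when shut, with perhaps 7 mm of offset along tool x. The cover contact at z = 0.051 agrees, so I correct for it and go for the grasp with a force check.

Request:
carry_out([
  [[-0.2,-0.2,2,0,0,0,4.5],[-0.4,-0.4,5,0,0,0,4.5],[-0.4,-0.4,8,0,0,0,4.5],[-0.4,-0.4,11,0,0,0,4.5],[-0.4,-0.4,13,0,0,0,4.5],[-0.4,-0.4,14.5,0,0,0,4.5],[-0.4,-0.4,16,0,0,0,4.5],[-0.4,-0.4,17,0,0,0,4.5],[-0.4,-0.4,17.6,0,0,0,4.5],[-0.4,-0.4,18.2,0,0,0,4.5]],
])

```text
t: 7.48
tcp_pos: [0.4853, -0.1425, 0.0526]
tool_rot: [0.954, 0.299, 0.0, -0.0]
force: [0.0, 0.7, -0.8]
finger_gap: 0.525
gripper_force: 0.0
```

```bash
python3 - <<'E'
from h import *
to(.486,-.148,.049,.6)
a=cams.snapshot("scene")[:,:,::-1].copy();cv2.imwrite("pics/scene6.png",a)
# ascii of the region
g=a[190:245,190:245];
m=g.max(2);br=(g[...,2].astype(int)-g[...,0]>25)
for r in range(0,55,1):print(190+r,''.join('b' if br[r,c] else '#' if m[r,c]<60 else '+' if m[r,c]<120 else '.' for c in range(55)))
print(proj("scene",manip.sense()["tcp_pos"]+[0,0,.02]))
E
```

```text
t 7.48 tcp [ 0.4853 -0.1425  0.0526] psi 0.607 F [ 0.   0.7 -0.8] gap 4.48
cm [-0.25  0.49  0.36] deg [ 0.   -0.01  0.4 ]
190 +++++++++#########################################++.+.
191 ++++++++++########################################++.+.
192 ++++++++++########################################+.+..
193 +++++++++##################################++#####++++.
194 +++++++++#################################+++#####+..+.
195 +++++++++#################################+++####++.++.
196 +++++++++#+++##############################++####++....
197 +++++++++#+++####################################++++++
198 +++++++++++++####################################++.+.+
199 +++++++++++++####################################+...++
200 ++++++++++++#####################################+..+++
201 ++++++++++++####################################+...+++
202 +++++++++++####################################+.......
203 ++++++++++##################################+++........
204 #++++++++#####################++###########+...........
205 ++++++++#####################+..+##########............
206 ++++++########
[... 1651 characters left out ...]
..........
234 ..........bbbbbbbbb+#++++##########+bbbbbbbbbb.........
235 .......bbbbbbbbbbbbbb+++++########+++bbbbbbbbbb........
236 .....bbbbbbbbbbbbbbbbb+++++++####++++bbbbbbbbbbb.......
237 ...bbbbbbbbbbbbbbbbbbb+++++++++#++.+bbbbbbbbbbbbb......
238 .bbbbbbbbbbbbbbbbbbbbbb++++++..++.+bbbbbbbbbbbbbb......
239 bbbbbbbbbbbbbbbbbbbbbbb++++++...++bbbbbbbbbbbbbbb......
240 bbbbbbbbbbbbbbbbbbbbbbbbb+++++++bbbbbbbbbbbbbbbbb......
241 bbbbbbbbbbbbbbbbbbbbbbbbbbbbbbbbbbbbbbbbbbbbbbbbb......
242 bbbbbbbbbbbbbbbbbbbbbbbbbbbbbbbbbbbbbbbbbbbbbbbbb......
243 bbbbbbbbbbbbbbbbbbbbbbbbbbbbbbbbbbbbbbbbbbbbbbbbb......
244 bbbbbbbbbbbbbbbbbbbbbbbbbbbbbbbbbbbbbbbbbbbbbbbbb......
[[218.09118607 227.28396591]]
```

The fingers straddle the handle: their tips are at (211,235) and (227,223) around the handle at (220,226). The earlier lateral offset was only lag. I'll centre and close.

Request:
carry_out([
  [[0.2,0.2,0.1,0,0,0,4.5],[0.4,0.4,0.3,0,0,0,3.5],[0.4,0.4,0.3,0,0,0,2.4],[0.4,0.4,0.3,0,0,0,1.5],[0.4,0.4,0.3,0,0,0,0.8],[0.4,0.4,0.3,0,0,0,0.8],[0.4,0.4,0.3,0,0,0,0.8],[0.4,0.4,0.3,0,0,0,0.8],[0.4,0.4,0.3,0,0,0,0.8]],
], force=60)

```text
t: 8.28
tcp_pos: [0.4913, -0.1448, 0.0504]
tool_rot: [0.955, 0.298, 0.001, 0.001]
force: [0.6, -0.6, 5.5]
finger_gap: 0.158
gripper_force: 58.9
```

Gripped: 13.5 mm opening at 59 N. Next I lift straight out, then measure the slots and the magnifier.

Request:
carry_out([
  [[0,0,-1,0,0,0,0.8],[0,0,-3,0,0,0,0.8],[0,0,-6,0,0,0,0.8],[0,0,-9,0,0,0,0.8],[0,0,-12,0,0,0,0.8],[0,0,-13,0,0,0,0.8],[0,0,-13,0,0,0,0.8]],
])

```text
t: 8.87
tcp_pos: [0.492, -0.1451, 0.1826]
tool_rot: [0.955, 0.298, 0.002, 0.002]
force: [0.1, 0.5, 0.2]
finger_gap: 0.154
gripper_force: 58.4
```

```bash
python3 - <<'E'
from h import *
to(.44,.11,.18,2.6)
ims={n:[cams.snapshot(n)[:,:,::-1].copy() for _ in range(4)] for n in("scene","top")}
for n in ims:
    a=np.mean(ims[n],0);cv2.imwrite(f"pics/{n}7.png",a)
    for nm,y in(("L",.05),("R",-.05)):
        u=proj(n,cpt(.1,y,.013,0))[0];g=a.max(2)
        c=np.round(u).astype(int);print(n,nm,u.round(1))
        for r in range(c[1]-9,c[1]+10):print(' '.join('%3d'%x for x in g[r,c[0]-9:c[0]+10]))
b=cv2.imread("pics/top0.png");s=cv2.imread("pics/scene0.png")
T=lambda u,v:((u+.5)/5-.5+100,(v+.5)/5-.5+95)
# magnifier foot centre from top crop (200,380), top of post (70,315)
f=lambda p:proj("top",[p[0],p[1],.01])[0]-T(200,380)
print("foot",least_squares(f,[.4,.3]).x.round(3))
f=lambda p:proj("top",[p[0],p[1],.185])[0]-T(72,315);print("post top",least_squares(f,[.4,.3]).x.round(3))
f=lambda p:proj("top",[p[0],p[1],.185])[0]-T(55,235);print("lens",least_squares(f,[.4,.3]).x.round(3))
E
```

```text
t 8.87 tcp [ 0.492  -0.1451  0.1826] psi 0.6055 F [0.1 0.5 0.2] gap 1.31
cm [ 10.24 -23.93   0.16] deg [   0.34    0.2  -114.28]
scene L [352.3 192.5]
186 211 226 226 227 226 227 226 225 226 226 225 226 226 226 226 225 226 225
226 226 227 226 226 226 226 226 227 226 226 226 226 226 225 225 226 226 226
227 226 226 226 227 227 226 226 226 227 226 226 226 225 224 225 226 226 226
226 226 226 226 226 226 226 227 227 226 226 227 225 225 225 226 225 224 225
226 227 226 226 226 226 226 226 226 226 225 226 226 226 226 224 225 225 225
226 227 226 226 226 226 226 224 224 224 225 226 226 225 226 225 226 225 225
226 226 225 226 224 223 210 190 185 179 204 220 216 220 210 202 225 226 225
226 226 226 223 196 198 176 178 184 206 212 197 181 198 220 218 213 226 227
223 224 221 219 212 175 178 178 163 106 134 162 178 180 197 220 225 227 226
218 219 219 216 180 160 178 178 161  99 115 160 177 177 184 208 222 223 226
219 219 219 206 112 129 173 171 140  97 109 160 177 177 186 212 219 216 218
220 220 218 189 106  93 113 152 136  95 121 174 172 161 158 203 219 219 209
219 219 219 216 184  91 101  99  86  
[... 4368 characters left out ...]
 233 216 203 173 127 117 154 200 217 217 214 188 180 223 236 236
236 236 236 235 226 195 141 112 136 184 213 217 213 202 184 209 232 236 236
236 236 236 236 235 221 175 151 163 185 204 203 181 180 199 228 236 236 236
236 236 236 236 236 234 226 217 180 162 168 178 166 182 220 235 236 236 236
236 236 236 236 236 237 236 232 205 178 180 208 216 223 233 237 237 237 237
237 237 237 237 237 237 237 236 229 224 225 231 233 234 235 235 235 234 235
230 230 229 229 229 229 228 228 226 225 225 225 222 216 213 215 211 208 207
foot [0.482 0.283]
post top [0.483 0.283]
lens [0.516 0.29 ][ WARN:0@20.187] global loadsave.cpp:1063 imwrite_ Unsupported depth image for selected encoder is fallbacked to CV_8U.
```

```bash
python3 - <<'E'
from h import *
a=cv2.imread("pics/scene7.png");t=cv2.imread("pics/top7.png")
def fit(n,y,win,r0):
    g=(t if n=="top" else a).max(2).astype(float)
    def model(p):  # slot as dark line: sample intensities along strip
        c=rz(CY)@np.array([-.04+p[0],y+p[1],0])+C0
        d=np.array([np.cos(p[2]),np.sin(p[2]),0]);e=np.array([-d[1],d[0],0])
        S=[c+d*s+e*w+[0,0,.058] for s in np.linspace(-r0,r0,15) for w in np.linspace(-.0022,.0022,4)]
        Q=proj(n,np.array(S)).astype(np.float32)
        O=[c+d*s+e*w+[0,0,.059] for s in np.linspace(-r0,r0,15) for w in(-.0065,-.0055,.0055,.0065)]
        W=proj(n,np.array(O)).astype(np.float32)
        f=lambda X:cv2.remap(g.astype(np.float32),X[None,:,0],X[None,:,1],1).mean()
        return f(Q)-f(W)
    return min(((model((dx,dy,ph)),dx,dy,ph) for ph in np.arange(-1,0,.05) for dx in np.arange(-.003,.0031,.001) for dy in np.arange(-.003,.0031,.001)))
for n,y in(("top",-.05),("top",.05),("scene",-.05),("scene",.05)):print(n,y,np.round(fit(n,y,0,.009 if n=="top" else .007),3))
p=np.array([.492,-.1451,.1826]);
for nm,z in(("tip",-.0424),("bladetop",-.0284),("collar",.0046),("handletop",.0536)):print(nm,proj("scene",p+[0,0,z]).round(1))
u,v=proj("scene",p+[0,0,-.015])[0].astype(int)
g=a[v-22:v+22,u-22:u+22].max(2)
for r in range(44):print(v-22+r,''.join('#' if x<60 else '+' if x<100 else '-' if x<125 else '.' if x<160 else ' ' for x in g[r]))
print("col0",u-22)
E
```

```text
top -0.05 [-73.292   0.      0.     -0.6  ]
top 0.05 [-3.9694e+01  3.0000e-03 -2.0000e-03 -7.0000e-01]
scene -0.05 [-6.6478e+01  2.0000e-03 -1.0000e-03 -6.0000e-01]
scene 0.05 [-56.107   0.      0.     -0.55 ]
tip [[215.3 205.5]]
bladetop [[214.8 200.2]]
collar [[213.6 187.3]]
handletop [[211.7 166.8]]
173 --------++#########+++#######++++-----------
174 ---------++########+++#######++#+-----------
175 -----------+#######++++######++++-----------
176 -----------+#######++++######+++------------
177 -----------+#######++++######+++------------
178 -----------+#######++++######++-------------
179 -----------+########+++######++-------------
180 ------------+#######+++######++-------------
181 ------------+#######+++######++-------------
182 ------------+#######+++######+--------------
183 ------------+#######+++######+--------------
184 --------------+#####+++######+--------------
185 ---------------++###+++#######+-------------
186 ---------------.-++++++#######+-------------
187 ----------------++++++#######++-------------
188 ---------------+-+++++######+++-------------
189 --------
[... 668 characters left out ...]
.....
203 ----------------------+++++--...........    
204 ------------------...-++++++-.....          
205 ------------..........-++++-.               
206 ----------............. .-+.                
207 ----------........        .                 
208 -------....                                 
209 -.......                                    
210 ..                                          
211                                             
212                                             
213                                             
214                                             
215                                             
216                                             
col0 192
```

Slots lie at yaw about -0.58 on both screws. The driver hangs straight with its tip near (217,206). Now I move over the right screw.

Request:
carry_out([
  [[0.6,-1.5,0,0,0,-5,0.8],[1.5,-3.5,0,0,0,-12,0.8],[2.5,-6,0,0,0,-19,0.8],[3.5,-8.5,0,0,0,-26,0.8],[4.5,-11,0,0,0,-33,0.8],[5.5,-13.5,0,0,0,-40,0.8],[6.5,-16,0,0,0,-47,0.8],[7.5,-18.5,0,0,0,-54,0.8],[8.5,-21,0,0,0,-61,0.8],[9.3,-22.8,0,0,0,-68,0.8],[10,-24,0,0,0,-75,0.8],[10,-24.2,0,0,0,-81,0.8]],
])

```text
t: 10.27
tcp_pos: [0.4343, 0.1137, 0.1793]
tool_rot: [0.529, 0.849, -0.0, -0.001]
force: [-0.4, -0.9, -0.5]
finger_gap: 0.15
gripper_force: 58.5
```

Request:
carry_out([
  [[0,0,1,0,0,-6,0.8],[0,0,2,0,0,-12,0.8],[0,0,3.5,0,0,-18,0.8],[0,0,5,0,0,-24,0.8],[0,0,6.2,0,0,-29,0.8],[0,0,6.8,0,0,-31,0.8],[0,0,6.8,0,0,-31,0.8],[0,0,6.8,0,0,-31,0.8]],
])

```text
t: 10.93
tcp_pos: [0.4349, 0.1115, 0.1112]
tool_rot: [0.287, 0.958, -0.0, -0.001]
force: [0.5, 0.8, -0.8]
finger_gap: 0.156
gripper_force: 58.5
```

```bash
cat >> h.py <<'E'
def show(a,c,w=20,h=16):
    u,v=c;g=a[v-h:v+h,u-w:u+w].max(2);print("col0",u-w)
    for r in range(2*h):print(v-h+r,''.join('#' if x<75 else '+' if x<110 else '-' if x<140 else '.' if x<200 else ' ' for x in g[r]))
E
python3 - <<'E'
from h import *
to(.437,.111,.113,2.56);p=manip.sense()["tcp_pos"]
a=cams.snapshot("scene")[:,:,::-1].copy();cv2.imwrite("pics/scene8.png",a)
print("tip",proj("scene",p+[0,0,-.0424]).round(1),"slot",proj("scene",[.437,.111,.059]).round(1))
show(a,(315,188),24,22)
E
```

```text
t 10.93 tcp [0.4349 0.1115 0.1112] psi 2.559 F [ 0.5  0.8 -0.8] gap 1.33
cm [-0.2   0.07 -0.18] deg [-0.05 -0.08 -0.06]
tip [[315.8 195.1]] slot [[315.6 198.7]]
col0 291
166 --------------------###++########+#######+++#+++
167 -------------------+###++########+#####++++##+#+
168 -------------------+###++#######++######++#+###+
169 -------------------+###++#######++####+###++++++
170 -------------------+##++########++####++#+#+++++
171 -------------------+##++########++#####+++++++++
172 -------------------+##++########++####+#++#+#+++
173 -------------------###++########+#######+++++#++
174 -----------------+++##++########++###++++++#++##
175 -----------------+++++++#######++####++#+++++++#
176 -----------------+++#+++#######++###++++++++++#+
177 -----------------+++++++#######++++++#+++#+#++++
178 -----------------+++++++#######++++++++#++++++++
179 -----------------++++-++#######+++++++++++++++++
180 ------------------++#+-.+######+++#+#+++++++++++
181 ------------------+++++.-++###+.++++++++++#++#++
182 ------------------+++#++++.....-+++++#++++++++++
183 -------------------++++++
[... 673 characters left out ...]
            .-+++-++----------.--.-----
197 .               ..  ...++++++++---------.-------
198                .........+##++++----------.----.-
199  ...         .......-...+##++++-------.---------
200 .           .-......--..+#-...---.....-.........
201 ..  .       .-+.....-+-+++...-+..     .         
202    ..       .++.  . .+++++++++-                 
203             .+#+.    .-+++++++                  
204     ..     .+##+-      ..-+.                    
205             -###+.                              
206    .        -+##++.                             
207             -####+.                             
208             -####++.                            
209            .+#####+-
```

Request:
carry_out([
  [[-0.2,0.05,0.4,0,0,0,0.8],[-0.2,0.05,0.8,0,0,0,0.8],[-0.2,0.05,1.0,0,0,0,0.8],[-0.2,0.05,1.15,0,0,0,0.8],[-0.2,0.05,1.15,0,0,0,0.8]],
])

```text
t: 11.4
tcp_pos: [0.4369, 0.1108, 0.1001]
tool_rot: [0.287, 0.958, -0.0, -0.0]
force: [-0.5, 0.0, -1.5]
finger_gap: 0.155
gripper_force: 58.5
```

Request:
carry_out([
  [[0,0,0.1,0,0,0,0.8],[0,0,0.2,0,0,0,0.8],[0,0,0.25,0,0,0,0.8]],
])

```text
t: 11.65
tcp_pos: [0.4371, 0.1108, 0.0978]
tool_rot: [0.287, 0.958, 0.0, 0.0]
force: [-0.4, 1.2, -1.3]
finger_gap: 0.156
gripper_force: 58.5
```

Tip is about 3.5 mm below the head's top with no force, so it is in the slot. Going a little deeper.

Request:
carry_out([
  [[0,0,0.1,0,0,0,0.8],[0,0,0.15,0,0,0,0.8]],
])

```text
t: 11.82
tcp_pos: [0.4372, 0.1108, 0.0963]
tool_rot: [0.287, 0.958, 0.0, 0.0]
force: [0.2, 1.0, -1.1]
finger_gap: 0.159
gripper_force: 58.5
```

Request:
carry_out([
  [[0,0,0,0,0,5,0.8],[0,0,0,0,0,10,0.8],[0,0,0,0,0,15,0.8],[0,0,0,0,0,20,0.8],[0,0,0,0,0,25,0.8],[0,0,0,0,0,30,0.8],[0,0,0,0,0,35,0.8],[0,0,0,0,0,40,0.8]],
])

```text
t: 12.48
tcp_pos: [0.4365, 0.1105, 0.0962]
tool_rot: [0.598, 0.801, -0.001, -0.0]
force: [-1.1, -1.0, 0.3]
finger_gap: 0.154
gripper_force: 58.6
```

```bash
python3 - <<'E'
from h import *
to(.437,.111,.096,1.55);s=manip.sense();print(s["ft_torque"].round(3))
a=cams.snapshot("scene")[:,:,::-1].copy()
show(a,(315,196),14,10)
E
```

```text
t 12.48 tcp [0.4365 0.1105 0.0962] psi 1.8584 F [-1.1 -1.   0.3] gap 1.32
cm [0.03 0.07 0.02] deg [-0.09  0.02 17.67]
[-0.336  0.174  0.063]
col0 301
186 ---------+++.+####++++++..- 
187 ---------++++--..++++++.    
188 ---------+++++++---+++-     
189 -------..--..-+++++++-      
190 -....     ...-+++++....     
191           ...-+++++....    .
192           ...-+++++.........
193           ...-+++++.........
194           ...+++++-....---..
195           ..-++++++-..------
196        ....-++++++----------
197       .....-+++++++--------.
198      .......-+++++----------
199    .......-.-++++---+-------
200   .-......--++++----+-------
201   .-+.....-+++.....-+------.
202   .++......+++++++++--....--
203   .+#+......-++++++- .    .-
204   .+#+-.......-++.       ..-
205   .+##+..........         ..
```

Request:
carry_out([
  [[0,0,0,0,0,5,0.8],[0,0,0,0,0,10,0.8],[0,0,0,0,0,15,0.8],[0,0,0,0,0,19,0.8],[0,0,0,0,0,21,0.8]],
])

```text
t: 12.95
tcp_pos: [0.4361, 0.1105, 0.0962]
tool_rot: [0.733, 0.68, -0.001, -0.001]
force: [-1.8, -1.6, -0.5]
finger_gap: 0.154
gripper_force: 58.6
```

```bash
python3 - <<'E'
from h import *
to(.437,.111,.096,1.55);s=manip.sense();print(s["ft_torque"].round(3))
E
```

```text
t 12.95 tcp [0.4361 0.1105 0.0962] psi 1.4951 F [-1.8 -1.6 -0.5] gap 1.32
cm [0.06 0.09 0.02] deg [-0.13  0.05 -3.14]
[-0.453  0.322  0.075]
```

Request:
carry_out([
  [[0,0,0,0,0,3,0.8],[0,0,0,0,0,6,0.8],[0,0,0,0,0,8,0.8]],
])

```text
t: 13.2
tcp_pos: [0.436, 0.1105, 0.0962]
tool_rot: [0.779, 0.627, -0.001, -0.001]
force: [-2.3, -2.2, 0.2]
finger_gap: 0.159
gripper_force: 58.6
```

```bash
python3 - <<'E'
from h import *
to(.437,.111,.096,1.3);s=manip.sense();print(s["ft_torque"].round(3))
E
```

```text
t 13.2 tcp [0.436  0.1105 0.0962] psi 1.3562 F [-2.3 -2.2  0.2] gap 1.36
cm [0.07 0.09 0.02] deg [-0.13  0.07  3.22]
[-0.344  0.372  0.038]
```

Request:
carry_out([
  [[0,0,0,0,0,3,0.8],[0,0,0,0,0,6,0.8]],
])

```text
t: 13.37
tcp_pos: [0.4359, 0.1105, 0.0962]
tool_rot: [0.811, 0.586, -0.001, -0.001]
force: [-2.1, -2.7, 1.7]
finger_gap: 0.154
gripper_force: 58.7
```

```bash
python3 - <<'E'
from h import *
to(.437,.111,.096,1.3);s=manip.sense();print(s["ft_torque"].round(3))
a=cams.snapshot("scene")[:,:,::-1].copy()
show(a,(315,196),14,10)
E
```

```text
t 13.37 tcp [0.4359 0.1105 0.0962] psi 1.2513 F [-2.1 -2.7  1.7] gap 1.32
cm [0.08 0.09 0.02] deg [-0.14  0.08 -2.79]
[-0.384  0.322  0.071]
col0 301
186 ---------+++..+++++++-++... 
187 ---------++++-.++++-+++     
188 ---------+++++++++++++-     
189 -------..--..-++++++--      
190 -....     ...-+++++-...     
191           ...-+++++....    .
192           ...++++++.........
193           ...+++++-.........
194           ...+++++-....--...
195            .-+++++-...------
196            .+++++++---------
197       ..  .-++++++++-------.
198      ......-+++++++---------
199    .......-+++++++--+-------
200   .-......-+....---------.-.
201   .-+.....+++....-+++-------
202   .++......+++++++++--------
203   .+#+.... .-+++++++------.-
204   .+#+-..    ..-+-----------
205   .+##+.          ..---.---.
```

Request:
carry_out([
  [[0,0,0,0,0,3,0.8],[0,0,0,0,0,6,0.8]],
])

```text
t: 13.58
tcp_pos: [0.4358, 0.1105, 0.0962]
tool_rot: [0.84, 0.543, -0.001, -0.0]
force: [-3.0, -0.6, 0.9]
finger_gap: 0.157
gripper_force: 58.9
```

```bash
python3 - <<'E'
from h import *
to(.437,.111,.096,1.3);s=manip.sense();print(s["ft_torque"].round(3))
E
```

```text
t 13.58 tcp [0.4358 0.1105 0.0962] psi 1.1482 F [-3.  -0.6  0.9] gap 1.34
cm [0.09 0.09 0.02] deg [-0.14  0.1  -8.7 ]
[-0.281  0.423  0.362]
```

Torque jumped to 0.36 N m, so the right screw is against its stop. I'll relax, lift out, and go to the left screw.

Request:
carry_out([
  [[0,0,0,0,0,-5,0.8],[0,0,0,0,0,-10,0.8],[0,0,-1,0,0,-10,0.8],[0,0,-2.5,0,0,-13,0.8],[1,-0.4,-4,0,0,-20,0.8],[3,-1.3,-4,0,0,-27,0.8],[5,-2.1,-4,0,0,-34,0.8],[7,-3,-4,0,0,-41,0.8],[8.5,-3.6,-4,0,0,-48,0.8],[9.2,-3.9,-4,0,0,-55,0.8],[9.2,-3.9,-4,0,0,-62,0.8],[9.2,-3.9,-4,0,0,-69,0.8]],
])

```text
t: 14.58
tcp_pos: [0.4396, 0.2117, 0.1363]
tool_rot: [0.381, 0.925, 0.0, 0.0]
force: [-0.4, -0.1, -1.4]
finger_gap: 0.153
gripper_force: 58.6
```

Request:
carry_out([
  [[0,0,0.8,0,0,-6,0.8],[0,0,1.6,0,0,-12,0.8],[0,0,2,0,0,-12,0.8],[0,0,2,0,0,-12,0.8]],
])

```text
t: 14.92
tcp_pos: [0.4389, 0.2107, 0.1155]
tool_rot: [0.287, 0.958, -0.0, -0.001]
force: [0.4, -1.0, 0.6]
finger_gap: 0.154
gripper_force: 58.5
```

```bash
python3 - <<'E'
from h import *
to(.439,.2112,.113,2.57);p=manip.sense()["tcp_pos"]
a=np.mean([cams.snapshot("scene")[:,:,::-1] for _ in range(3)],0).astype(np.uint8);cv2.imwrite("pics/scene9.png",a)
print("tip",proj("scene",p+[0,0,-.0424]).round(1),"shank20",proj("scene",p+[0,0,-.0224]).round(1),"slotL",proj("scene",cpt(.1,.05,.014,0)).round(1))
show(a,(352,186),14,16)
show(a,(315,199),12,9)
E
```

```text
t 14.92 tcp [0.4389 0.2107 0.1155] psi 2.5588 F [ 0.4 -1.   0.6] gap 1.32
cm [0.02 0.05 0.25] deg [-0.06 -0.08 -0.64]
tip [[352.7 187.9]] shank20 [[353.9 181.5]] slotL [[352.3 192.2]]
col0 338
170 ++++++++++++++++#######+++++
171 ++++++++++++++++#######++++#
172 +++++++++++++-++######++++++
173 ++++++++++++++.-######++++++
174 +++++++++++++++-..-++-..+#++
175 ++++++++++++++++++----++++++
176 +++++++++++++++++++++++++++-
177 +++++++++++++++#+++++++++---
178 +++++++++++++++#+++++++-----
179 +++++++++++++++#++++----....
180 ++++#++++++++++#+++-..      
181 +++++++++++++--++++.        
182 +++++++++---...++++.        
183 -+++---.......+++++.        
184 . ............-+++-       ..
185    ............--      .....
186     ...........-+.   .......
187      ..........--. .........
188      .........---...........
189       ......++----.--.......
190        ..-...++++++-.-......
191    ..   .....+##+++--.......
192   ...........-##++++-.......
193 .........+-..-##++++---.....
194   .......++-.-++...--.......
195     ......++++++--+-..  ....
196           .++++++++.     ...
197             -++++-.       ..
198                            .
199                            .
200                             
201                             
col0 303
190 ......  ..              
191 ...... .                
192 .... .. .               
193 ......  ....            
194     ...    ... .     ...
195    .....  .......    ...
196    ..... ........       
197     ..   ......--.      
198         ..---++++..     
199  .     .-+++---....     
200 .-.     --.........     
201 .++     -++......--     
202 .++.    .++++--+++-     
203 .+#+.    .-++++++-      
204 -+#+-      ..-+.        
205 .+##+.                  
206 .+##++.                 
207 -####+.
```

Right screw slot now lies along the case's y: the dark line runs (312,199)–(319,198). Inserting in the left one.

Request:
carry_out([
  [[0,-0.05,0.5,0,0,0,0.8],[0,-0.05,1,0,0,0,0.8],[0,-0.05,1.3,0,0,0,0.8],[0,-0.05,1.45,0,0,0,0.8],[0,-0.05,1.6,0,0,0,0.8]],
])

```text
t: 15.48
tcp_pos: [0.4391, 0.2102, 0.0999]
tool_rot: [0.287, 0.958, -0.0, -0.0]
force: [0.3, -0.7, -0.8]
finger_gap: 0.155
gripper_force: 58.5
```

Request:
carry_out([
  [[0,0,0.1,0,0,0,0.8],[0,0,0.15,0,0,0,0.8]],
])

```text
t: 15.65
tcp_pos: [0.4392, 0.2103, 0.0986]
tool_rot: [0.287, 0.958, -0.0, -0.0]
force: [-1.3, 0.4, -0.5]
finger_gap: 0.153
gripper_force: 58.5
```

In the slot again: no force at 3 mm below the head top. Now seat it deeper and turn.

Request:
carry_out([
  [[0,0,0.1,0,0,0,0.8],[0,0,0.2,0,0,0,0.8],[0,0,0.23,0,0,0,0.8]],
])

```text
t: 15.9
tcp_pos: [0.4392, 0.2103, 0.0964]
tool_rot: [0.287, 0.958, -0.0, 0.0]
force: [-0.3, -0.7, -1.1]
finger_gap: 0.153
gripper_force: 58.5
```

Request:
carry_out([
  [[0,0,0,0,0,5,0.8],[0,0,0,0,0,10,0.8],[0,0,0,0,0,15,0.8],[0,0,0,0,0,20,0.8],[0,0,0,0,0,25,0.8],[0,0,0,0,0,30,0.8],[0,0,0,0,0,35,0.8],[0,0,0,0,0,40,0.8],[0,0,0,0,0,45,0.8],[0,0,0,0,0,50,0.8],[0,0,0,0,0,55,0.8],[0,0,0,0,0,60,0.8]],
])

```text
t: 16.9
tcp_pos: [0.4379, 0.2097, 0.0964]
tool_rot: [0.728, 0.685, -0.002, -0.0]
force: [-1.4, -0.5, 1.6]
finger_gap: 0.156
gripper_force: 58.8
```

```bash
python3 - <<'E'
from h import *
to(.439,.2103,.0963,1.3);s=manip.sense();print(s["ft_torque"].round(3))
E
```

```text
t 16.9 tcp [0.4379 0.2097 0.0964] psi 1.5094 F [-1.4 -0.5  1.6] gap 1.34
cm [0.07 0.11 0.01] deg [-0.15  0.1  12.  ]
[-0.346  0.381  0.032]
```

Request:
carry_out([
  [[0,0,0,0,0,4,0.8],[0,0,0,0,0,8,0.8],[0,0,0,0,0,12,0.8],[0,0,0,0,0,15,0.8],[0,0,0,0,0,17,0.8]],
])

```text
t: 17.32
tcp_pos: [0.4374, 0.2097, 0.0964]
tool_rot: [0.821, 0.571, -0.002, -0.0]
force: [-2.2, -2.3, 1.7]
finger_gap: 0.154
gripper_force: 58.9
```

```bash
python3 - <<'E'
from h import *
to(.439,.2103,.0963,1.15);s=manip.sense();print(s["ft_torque"].round(3))
E
```

```text
t 17.32 tcp [0.4374 0.2097 0.0964] psi 1.2148 F [-2.2 -2.3  1.7] gap 1.32
cm [0.12 0.13 0.01] deg [-0.17  0.16  3.71]
[-0.33   0.453  0.156]
```

Request:
carry_out([
  [[0,0,0,0,0,2,0.8],[0,0,0,0,0,4,0.8],[0,0,0,0,0,4,0.8]],
])

```text
t: 17.57
tcp_pos: [0.4374, 0.2098, 0.0964]
tool_rot: [0.84, 0.543, -0.002, -0.0]
force: [-2.9, -1.4, 3.0]
finger_gap: 0.155
gripper_force: 58.9
```

```bash
python3 - <<'E'
from h import *
to(.439,.2103,.0963,1.15);s=manip.sense();print(s["ft_torque"].round(3))
E
```

```text
t 17.57 tcp [0.4374 0.2098 0.0964] psi 1.1471 F [-2.9 -1.4  3. ] gap 1.32
cm [0.11 0.12 0.01] deg [-0.16  0.16 -0.16]
[-0.288  0.623  0.216]
```

Request:
carry_out([
  [[0,0,0,0,0,1,0.8],[0,0,0,0,0,2,0.8],[0,0,0,0,0,2,0.8]],
])

```text
t: 17.82
tcp_pos: [0.4375, 0.2099, 0.0964]
tool_rot: [0.85, 0.528, -0.002, -0.001]
force: [-4.7, -0.7, 3.0]
finger_gap: 0.16
gripper_force: 59.1
```

Request:
carry_out([
  [[0,0,0,0,0,-6,0.8],[0,0,0,0,0,-12,0.8],[0,0,-1,0,0,-12,0.8],[0,0,-3.5,0,0,-10,0.8],[-1,0.7,-6.5,0,0,-5,0.8],[-4,2.8,-9,0,0,0,0.8],[-7.4,5.1,-9,0,0,5,0.8],[-10.8,7.5,-9,0,0,10,0.8],[-14.2,9.9,-9,0,0,15,0.8],[-17.6,12.2,-9,0,0,20,0.8],[-21,14.6,-9,0,0,25,0.8],[-24.4,17,-9,0,0,29,0.8]],
])

```text
t: 18.82
tcp_pos: [0.4853, -0.0857, 0.1871]
tool_rot: [0.955, 0.295, 0.002, 0.001]
force: [1.4, 0.2, -0.8]
finger_gap: 0.156
gripper_force: 58.6
```

Request:
carry_out([
  [[-1,2.5,0,0,0,0,0.8],[-1,2.5,0,0,0,0,0.8]],
])

```text
t: 18.98
tcp_pos: [0.494, -0.1162, 0.1873]
tool_rot: [0.956, 0.295, 0.004, 0.004]
force: [0.6, -0.7, 1.0]
finger_gap: 0.154
gripper_force: 58.7
```

```bash
python3 - <<'E'
from h import *
a=np.mean([cams.snapshot("scene")[:,:,::-1] for _ in range(3)],0).astype(np.uint8)
to(.492,-.145,.1826,.6055)
show(a,(352,192),12,9);show(a,(315,199),12,9)
E
```

```text
t 19.13 tcp [ 0.4898 -0.1094  0.1865] psi 0.6038 F [-0.3 -0.5 -0.5] gap 1.37
cm [-1.84  3.05  0.39] deg [ 0.03 -0.08 -0.1 ]
col0 340
183 ....                    
184                         
185                         
186                         
187                         
188                         
189           ...           
190        ..........       
191  .     .....--++.       
192        .-+++++-....     
193        ++--........     
194       .++-.........     
195         ++++----+.      
196         .+++++++-.      
197           -+-+--.       
198                         
199                         
200                         
col0 303
190 ...                     
191                         
192                         
193                         
194                      .. 
195             .  ..       
196           .......       
197     ..   ......--.      
198         ..---++++..     
199  .     .-+++---....     
200 .-.     -+.........     
201 .-+     -++......--     
202 .++.    .++++--+++-     
203 .+#+.    .-++++++-      
204 .+#+-      ..-+.        
205 .+##+.                  
206 .+###+                  
207 -####+.
```

Both slots look along the case's y. I'll quantify the angles before leaving them.

```bash
python3 - <<'E'
from h import *
I_={n:np.mean([cams.snapshot(n)[:,:,::-1] for _ in range(4)],0).astype(np.float32).max(2) for n in("scene","top")}
for n in I_:
  g=I_[n]
  for y in(.05,-.05):
    def f(p):
        c=rz(CY)@np.array([-.04+p[0],y+p[1],0])+C0
        d=np.array([np.cos(p[2]),np.sin(p[2]),0]);e=np.array([-d[1],d[0],0])
        S=np.array([c+d*s+e*w+[0,0,.0575] for s in np.linspace(-.011,.011,23) for w in np.linspace(-.002,.002,5)])
        Q=proj(n,S).astype(np.float32);return float(cv2.remap(g,Q[None,:,0],Q[None,:,1],1).mean())
    best=min((f((dx,dy,ph)),dx,dy,ph-CY) for ph in np.arange(-2.2,-1,.03)+0 for dx in np.arange(-.004,.0041,.001) for dy in(-.001,0,.001))
    prof=[(round(-(ph-CY),2),round(min(f((dx,0,ph)) for dx in np.arange(-.004,.0041,.0005)))) for ph in np.arange(-1.9,-1.2,.1)+CY]
    print(n,y,np.round(best,3),prof)
E
```

```text
scene 0.05 [ 1.15142e+02 -3.00000e-03 -1.00000e-03 -1.48900e+00] [(np.float64(1.9), 127), (np.float64(1.8), 123), (np.float64(1.7), 119), (np.float64(1.6), 117), (np.float64(1.5), 116), (np.float64(1.4), 117), (np.float64(1.3), 120)]
scene -0.05 [ 1.17189e+02 -3.00000e-03 -1.00000e-03 -1.51900e+00] [(np.float64(1.9), 130), (np.float64(1.8), 125), (np.float64(1.7), 121), (np.float64(1.6), 118), (np.float64(1.5), 118), (np.float64(1.4), 119), (np.float64(1.3), 123)]
top 0.05 [ 1.39052e+02 -1.00000e-03 -1.00000e-03 -1.57900e+00] [(np.float64(1.9), 153), (np.float64(1.8), 147), (np.float64(1.7), 143), (np.float64(1.6), 141), (np.float64(1.5), 142), (np.float64(1.4), 145), (np.float64(1.3), 150)]
top -0.05 [ 1.35387e+02  0.00000e+00 -1.00000e-03 -1.54900e+00] [(np.float64(1.9), 152), (np.float64(1.8), 144), (np.float64(1.7), 139), (np.float64(1.6), 136), (np.float64(1.5), 136), (np.float64(1.4), 140), (np.float64(1.3), 146)]
```

Both screws measure about 1.55 ± 0.05 rad and both hit a hard stop in torque. Now back over the well.

Request:
carry_out([
  [[-0.8,1.3,0.5,0,0,0,0.8],[-1.6,2.6,1.5,0,0,0,0.8],[-1.8,3,3,0,0,0,0.8],[-1.8,3,4.5,0,0,0,0.8],[-1.8,3,6,0,0,0,0.8],[-1.8,3,7,0,0,0,0.8],[-1.8,3,7.5,0,0,0,0.8],[-1.8,3,7.5,0,0,0,0.8]],
])

```text
t: 20.2
tcp_pos: [0.491, -0.1436, 0.1106]
tool_rot: [0.954, 0.298, -0.001, -0.001]
force: [0.2, -0.4, -0.0]
finger_gap: 0.156
gripper_force: 58.7
```

```bash
python3 - <<'E'
from h import *
to(.492,-.145,.052,.6055)
a=cams.snapshot("scene")[:,:,::-1].copy();cv2.imwrite("pics/scene10.png",a)
print(proj("scene",[.4918,-.1451,.052]).round(1));show(a,(218,228),18,16)
E
```

```text
t 20.2 tcp [ 0.491  -0.1436  0.1106] psi 0.6057 F [ 0.2 -0.4 -0. ] gap 1.33
cm [0.01 0.18 5.86] deg [-0.11  0.06  0.01]
[[218.2 236.1]]
col0 200
212           -####+++######+           
213           .-###+++######+.          
214           .-+++++#######+.          
215           .+++++#######++.          
216           .+++++++####+++          .
217           .-+++++--+++++.         ..
218            .-++++-+--++.         ...
219             .--++++++..         ....
220                .+++++           ....
221                .-++++.         .....
222                .-++++.         .....
223                .-++++. ..     ......
224                 -+++++.--.    ......
225                .-+++++----. ........
226                 -+++++-----. .......
227                .-+++++-------.......
228              ...-++++++-------......
229           .......++++++--------.....
230          .........+++++------++-....
231        ...........-++++-----++-+-...
232      .............-+++---++-++-++-..
233    ..............-+++++-++-+-+++++-.
234 ...............--++++++++-++++++----
235 ..............-+++++++++++++++------
236 ..............++++++++++++++---...--
237 .............-++++++++++++--........
238 ............--++++++++++--..........
239 ..........--+--++++++++-............
240 ..........----+++++++--...........-+
241 .............-+++++---..........-+++
242 ..............-+-----.........-+++++
243 ...............------.......-+++++++
```

Request:
carry_out([
  [[0,0.15,0.5,0,0,0,0.8],[0,0.15,1.2,0,0,0,0.8],[0,0.15,1.7,0,0,0,0.8],[0,0.15,2.1,0,0,0,0.8],[0,0.15,2.5,0,0,0,0.8],[0,0.15,2.8,0,0,0,0.8]],
])

```text
t: 20.75
tcp_pos: [0.4923, -0.1453, 0.083]
tool_rot: [0.955, 0.298, -0.0, -0.0]
force: [-0.3, 1.0, -0.8]
finger_gap: 0.156
gripper_force: 58.7
```

Request:
carry_out([
  [[0,0,0.6,0,0,0,0.8],[0,0,1.2,0,0,0,0.8],[0,0,1.8,0,0,0,0.8],[0,0,2.3,0,0,0,0.8],[0,0,2.7,0,0,0,0.8],[0,0,2.9,0,0,0,0.8]],
])

```text
t: 21.25
tcp_pos: [0.4921, -0.1452, 0.0537]
tool_rot: [0.955, 0.298, -0.0, -0.0]
force: [-0.7, 0.2, -0.8]
finger_gap: 0.155
gripper_force: 58.7
```

Going in freely. Down the last 3 mm onto the collar, then release and rise.

Request:
carry_out([
  [[0,0,0.15,0,0,0,0.8],[0,0,0.25,0,0,0,0.8],[0,0,0.3,0,0,0,0.8]],
])

```text
t: 21.5
tcp_pos: [0.4925, -0.1454, 0.0515]
tool_rot: [0.955, 0.298, 0.0, 0.0]
force: [-0.4, 0.3, -1.0]
finger_gap: 0.153
gripper_force: 58.7
```

Request:
carry_out([
  [[0,0,0,0,0,0,1.8],[0,0,0,0,0,0,2.6],[0,0,0,0,0,0,3.4],[0,0,0,0,0,0,4],[0,0,-1,0,0,0,4],[0,0,-3,0,0,0,4],[0,0,-6,0,0,0,4],[0,0,-10,0,0,0,4],[0,0,-14,0,0,0,4],[-2,0,-18,0,0,0,4],[-5,0,-18,0,0,0,4],[-8,0,-18,0,0,0,4]],
])

```text
t: 22.5
tcp_pos: [0.4279, -0.1922, 0.2355]
tool_rot: [0.954, 0.299, 0.002, 0.004]
force: [-0.7, 0.3, -0.9]
finger_gap: 0.469
gripper_force: 0.0
```

```bash
python3 - <<'E'
from h import *
print(manip.sense()["tcp_pos"].round(3))
a=cams.snapshot("scene")[:,:,::-1].copy()
A=cv2.resize(a[150:310,150:280],(520,640),interpolation=3)[:600];B=cv2.resize(a[165:245,295:365],(280,320),interpolation=3)
cv2.imwrite("pics/v9.png",np.hstack([A,np.vstack([B,np.zeros((280,280,3),np.uint8)])]))
E
```

```text
[ 0.428 -0.192  0.235]
```

View pics/v9.png

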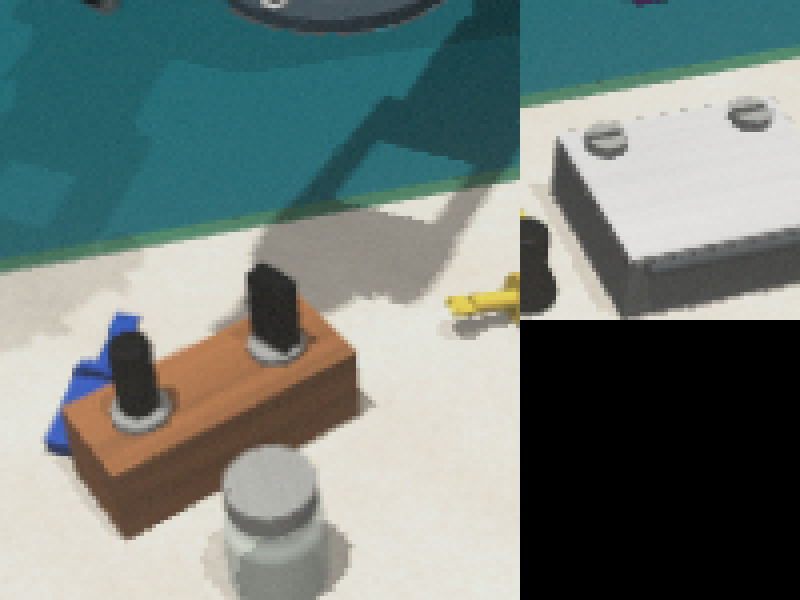

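v9 shows the driver upright on its collar in its well at (275,310). The punch at (135,380) and the jar are in place, the cover is flat, and both slots (605,140) and (750,113) lie along y. Handing in.

```bash
python3 -c "
from station import sign_off
print(sign_off())"
```

```text
the job is handed in; nothing more can be done
None
```

The job is handed in at about 22.5 s: the cover is shut, both screws are turned against their stops (slots measure about 1.55 rad), and the driver is back upright on its collar in its well; the loose blue and yellow look-alikes, first seen lying down at about 3.4 s, fell for a reason I didn't establish, though my path stayed well above them.

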